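Put the stationery back in its fitted trays

ROBOT

A 6-joint arm with a two-finger parallel gripper is mounted at the origin on the work surface. World frame = base frame: x ahead of the robot, y to its left, z up, the work surface at z = 0. Lengths are in mm, angles in rad, forces in N, time in s.
With the tool pointing down it reaches from about 350 to 800 mm from the base axis. Payload 7.3 kg.
Tool frame: the origin (TCP) lies on the mounting face of the last link; the fingertips stand 173 mm ahead of it and the grasp point (between the pads) lies r.grasp_offset ahead of it (r.grasp_offset is the distance from the TCP to the grasp point, in mm); z points along the fingers, y is the line along which they close (so a half turn about z gives the same grasp; the last joint's range is limited). The gripper opens to 85 mm and grips with 20 to 120 N. Pads are 22 mm wide; open, the fingers measure 114 mm over their backs; the gripper's body (76 mm by 85 mm) begins 54 mm behind the grasp point. The pads swing forward as they close: fully open they stand 13 mm farther back than shut.
Start: joints at [1.074, 0.342, 1.524, -0, 1.275, -0.146], TCP at [180.394, 493.037, 404.722] pointing down, gripper open.
Joint ranges: [-2.53, 2.53], [-0.77, 2.02], [0.04, 2.7], [-1, 4.14], [0.28, 2.66], [-3.11, 3.11]. Speed limits (rad/s): [2.57, 2.57, 3.14, 3.14, 3.14, 3.14].

INTERFACE

Orientations are given as a rotation vector (axis times angle).
In Python, from bench import r, snapshot, close_job, cut_out gives the robot as it stands.
- The arm moves only by the tool jog_arm, never from a script. Its arguments are lists of equal length, an entry for each row: "offset": the shift along the tool's x, y, z each as a share of 0.03 m, from -1 to 1, a list of three; "rotation": the turn, a rotation vector about the tool's x, y, z each as a share of 0.08 rad, from -1 to 1, a list of three; "gripper": the closure, from 0 (fully open) to 1 (shut). In form: {"offset": [[x, y, z], ...], "rotation": [[ax, ay, az], ...], "gripper": [gripper, ...]}. A call has 1 to 8 rows; each row shifts and turns the commanded pose from where the row before left it, along the tool's axes as they then stand; what a row does not reach is not made up. A row lasts 1/12 s, in which the tool goes at most 41.7 mm and 7.16 degrees, less where a joint would pass 70% of its speed; a pose out of reach is approached as far as the arm can. A call with a number of a shift or a turn outside -1 to 1 is refused whole. A call with a gripper value outside its range is refused whole. The fingers move at their own pace and stop on an object; "squeeze" is the grip in N (left out, the last holds). Time passes only in rows, so rows that do not move let the fingers close. It gives the time, the measured TCP pose, the force, the opening and the grip force at its end, in the units of the state.
- r.observe(): the state, without advancing time (a new reading comes with each control period).
- snapshot(name): name is "scene" or "side" or "wrist"; returns a dict with "pixels" (480x640x3 uint8, blue, green, red), "intrinsics" (3x3 intrinsics, pixels), "D" ([k1, k2, p1, p2, k3] as OpenCV has them; the pictures are not rectified), "R" (3x3) and "t" (3): a world point X has camera coordinates R X + t. Camera axes: x right, y down, z forward; pixel columns grow to the right and rows downward; lengths in mm; the calibration is good to about 2 mm. A picture is of the moment at which its call begins. There is no depth.
- close_job(): hands the job in; it is judged then, once.
Trained networks look in a picture, given as the dict that the camera call returned (one of the last four; its "shot" number tells which), for a name from the list of things; names that differ only in an ending like _2 or _b are one class to them, and where a whole thing is asked for, a point or a joint stands for the part that bears it (a point fixed in the world has none). Each returns a list of dicts, best first, with "confidence" (0 to 1); they miss things now and then, are a little off and sometimes report something else, mostly with a low value. They report only what shows in the picture. A call takes as long as a camera call. They do not tell look-alikes from the thing itself.
- cut_out(picture, target): "pixels" (480x640 bool, what is visible of it) and "position" ([column, row] in pixels, amid what is visible of it).
The state is a dict: "t": time; "q": joint angles; "qvel": joint speeds; "effort": joint torques, N m; "position": TCP position; "tool_rot": TCP orientation; "contact_force": force on the tool from outside, world axes, zero at the start; "torque": the same for the moment, N m; "gripper_width": finger opening in mm; "gripper_force": force on a finger pad.
Only numpy, scipy, OpenCV 4.12 (cv2) and the standard library are available. Lean on these libraries where they do the work, as an engineer would, in place of code of your own. Each camera call takes 0.05 s, during which the arm holds its last target. There are 200 camera calls.

TASK

Tidy the shared desk: put the stapler, the box of rubber bands, the roll of tape and the glue stick away, each in the blue tray or dish that fits its outline (the long tray, the wide tray, the large dish and the small dish). Each must rest the right way up, flat on the tray's floor and wholly inside the lip, and be let go. Do not shift the coffee can or the kendama.

Things in the scene. Friction and masses are not known exactly. Their poses are not given: they have to be found in the camera images.
- stapler: Black desk stapler with a dark steel base, 115 long (x) x 32 wide (y) x 47 mm tall, about 160 g, loose. Origin: centre of the underside; x along its length, hinge end at -x, z up. The upper arm, 106 long x 26 mm wide, spans heights 22 to 47 mm (30 mm wide in the 24 mm at the hinge end): grasp across the arm near mid-length. Either end may point either way in its tray.
- band_box: Brown cardboard box of rubber bands with dark round mark on top, a closed solid box 88 (x) x 56 (y) x 40 mm tall, about 100 g, loose. Origin: centre of the underside; z up. Grasp across the 56 mm width. Either end may point either way in its tray.
- tape_roll: Roll of pale paper tape lying flat, outside diameter 60, hole diameter 38, 30 mm tall, about 70 g, loose. Origin: centre of the underside; z up along the axis.
- glue_stick: White upright cylinder, diameter 30, 80 mm tall, with grey bands near the foot and at 55 mm, about 50 g, loose. Origin: centre of the underside; z up along the axis.
- long_tray: Blue rectangular tray for the stapler, fixed to the table; inside 131 (x) x 48 mm (y), outside 137 x 54 mm. Origin: centre of the underside; the floor's top is 3 mm above it, the top of the lip 8 mm above it. 8 mm of play on each side: fingers do not fit between the thing and the lip, so hold the thing at least 8 mm above its underside.
- wide_tray: Blue rectangular tray for the box of rubber bands, fixed; inside 104 (x) x 72 mm (y), outside 110 x 78 mm. Origin: centre of the underside; floor's top at 3 mm, top of the lip at 8 mm. 8 mm of play on each side.
- large_dish: Blue round dish for the roll of tape, fixed; inside diameter 76, outside 82 mm. Origin: centre of the underside; floor's top at 3 mm, top of the lip at 8 mm. 8 mm of play all round.
- small_dish: Blue round dish for the glue stick, fixed; inside diameter 46, outside 52 mm. Origin: centre of the underside; floor's top at 3 mm, top of the lip at 8 mm. 8 mm of play all round.
- coffee_can: Bystander: dark upright bottle-shaped coffee can, diameter 56, 125 mm tall, loose, at the far side of the desk. Origin: centre of the underside.
- kendama: Bystander: wooden cup-and-ball toy standing on its foot with a red ball on top, 195 mm tall, up to 66 mm wide, loose, easily knocked over, at the robot's left. Origin: centre of the underside.
Not all that is in view belongs to the job. Leave any pink or yellow look-alike of the long_tray alone.

How it is judged (in metres and radians):
At the end, for the whole second after the job is handed in: Stapler in long tray, box in wide tray, tape in large dish, glue stick in small dish: each within 13 mm of the tray's centre, underside under 6 mm above the tray's, upright within 0.1 rad, under 20 mm/s; stapler and box lengthwise within 0.2 and 0.25 rad, either way round (horizontal distance between stapler and long_tray below 0.013 m and z of stapler in the frame of long_tray below 0.006 m and angle between each of stapler, band_box, tape_roll, glue_stick's own z axis and vertical below 0.1 rad and linear speed of each of stapler, band_box, tape_roll, glue_stick below 0.02 m/s and angle between the x axis of stapler and the x axis of long_tray, either way round below 0.2 rad and horizontal distance between band_box and wide_tray below 0.013 m and z of band_box in the frame of wide_tray below 0.006 m and angle between the x axis of band_box and the x axis of wide_tray, either way round below 0.25 rad and horizontal distance between tape_roll and large_dish below 0.013 m and z of tape_roll in the frame of large_dish below 0.006 m and horizontal distance between glue_stick and small_dish below 0.013 m and z of glue_stick in the frame of small_dish below 0.006 m); the robot touches nothing.
It fails at once if the coffee can was moved more than 30 mm (distance of coffee_can from where it was at the start of the episode above 0.03 m).
It fails at once if the kendama was moved more than 30 mm (distance of kendama from where it was at the start of the episode above 0.03 m).
It fails at once if the kendama was tipped over (angle between kendama's own z axis and vertical above 0.5 rad).
It also fails if it takes over 112 s, if anything falls off the work surface, if the arm or the gripper's body presses on something with over 40 N, if the wrist force passes 120 N, or if a joint passes its speed limit or range.

## Working session

There is one attempt and no reset: what is moved stays moved. The work goes in short steps, Python scripts to look and compute and a tool call to move; the robot and the scene stay as the last step left them, time stands still between calls to the robot, and variables do not carry over. Pictures are saved under pics/ and viewed, at most 17 in all, crops included, and the job is handed in when it is done.

Besides the shell and the picture viewer there is one more tool, called after ">>>" as a command line: name --argument value ..., lists and objects as JSON in quotes. jog_arm: Moves the arm, as the interface text tells. Its arguments: {"type":"object","properties":{"offset":{"type":"array","items":{"type":"array","items":{"type":"number"}}},"rotation":{"type":"array","items":{"type":"array","items":{"type":"number"}}},"gripper":{"type":"array","items":{"type":"number"}},"squeeze":{"type":"number"}},"required":["offset","rotation","gripper"]}

```bash
ls; mkdir -p pics; python3 - <<'E'
from bench import r, snapshot, cut_out
import cv2
print(r.observe(), r.grasp_offset)
for n in ["scene","side"]:
    s=snapshot(n); cv2.imwrite(f"pics/{n}0.png",s["pixels"])
    print(n,s["R"],s["t"],s["D"],s["intrinsics"])
    for o in "stapler band_box tape_roll glue_stick long_tray wide_tray large_dish small_dish coffee_can kendama".split():
        print(o,[(d["confidence"],d["position"]) for d in cut_out(s,o)])
E
```

```text
pics
{'t': 0.0, 'q': array([ 1.07397827e+00,  3.42739244e-01,  1.52505482e+00,  2.77432002e-05,
        1.27541715e+00, -1.45980082e-01]), 'qvel': array([-1.99800888e-03, -6.76920832e-04, -1.15014958e-03, -9.04493638e-05,
        1.28376004e-03, -8.06707224e-04]), 'effort': array([-5.58897009e-04, -4.33671999e+01, -2.46011567e+01, -2.24707051e-04,
        7.73912383e-03, -3.41379085e-07]), 'position': array([180.33020138, 492.90289539, 404.00397887]), 'tool_rot': array([-5.48191719e-01, -3.09284885e+00,  2.39866558e-03]), 'contact_force': array([ 0.15941927, -0.02539289,  0.37765137]), 'torque': array([ 0.02026626, -0.01236391,  0.00153161]), 'gripper_force': 0.0, 'gripper_width': 85.37341868148454} 154.70000000000002
scene [[-0.56550657  0.82473967 -0.00260779]
 [ 0.58217354  0.39694042 -0.70958599]
 [-0.58418858 -0.40279373 -0.70461402]] [ 298.52038613 -266.03648296 1511.49651023] [-0.07551782  0.          0.          0.          0.        ] [[500.89535965   0.         325.67180502]
 [  0.         500.89535965 234.27012863]
 [  0.           0.           1.        ]]
stapler [(0.64,
[... 602 characters left out ...]
0415  989.63932715] [-0.05160073  0.          0.          0.          0.        ] [[523.52229421   0.         325.40775093]
 [  0.         523.52229421 241.22084857]
 [  0.           0.           1.        ]]
stapler [(0.68, [338.8, 193.4])]
band_box [(0.61, [428.9, 297.8]), (0.26, [267.5, 220.5])]
tape_roll [(0.74, [332.2, 316.6])]
glue_stick [(0.82, [310.7, 248.1])]
long_tray [(0.79, [270.3, 218.5]), (0.79, [269.6, 370.1]), (0.63, [193.9, 211.8]), (0.58, [335.9, 169.6])]
wide_tray [(0.95, [399.3, 240.6])]
large_dish [(0.92, [273.7, 177.8]), (0.26, [415.2, 187.3])]
small_dish [(0.95, [426.8, 396.8]), (0.45, [400.9, 242.5])]
coffee_can [(0.8, [415.9, 187.7])]
kendama [(0.92, [215.1, 144.6])]
```

View pics/scene0.png

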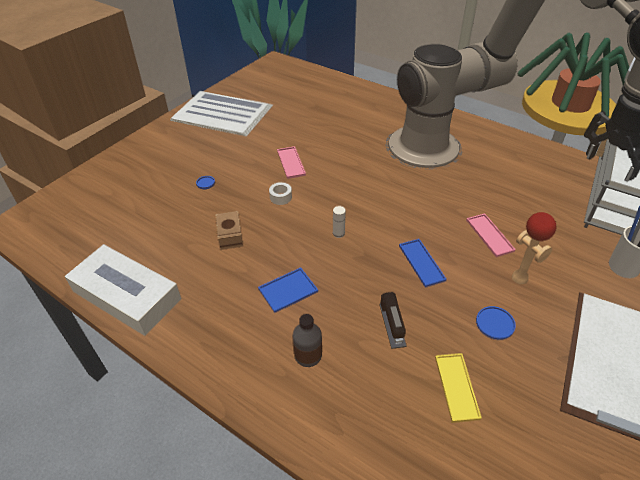

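View pics/side0.png

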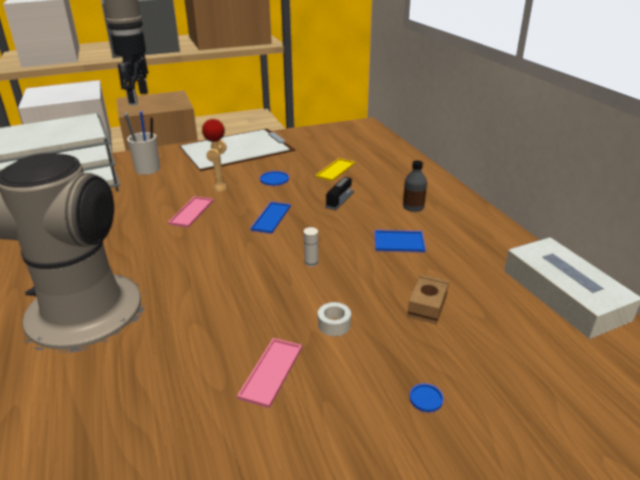

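Candidates for the targets, scene pixels:
- **Long tray:** blue (422,263). Look-alikes are pink (490,235), pink (291,162) and yellow (458,387), so blue is the one.
- **Other trays:** wide tray blue (288,290), large dish (496,322), small dish (205,182). Each is the only one of its kind.
- **Objects:** stapler (393,320), not the dark can (308,342). Box (229,230), not the white box (120,285). Tape (281,193), glue (339,221).
- **Kendama:** (527,250).

Next I fit poses by silhouettes.

```bash
cat > h.py <<'E'
import numpy as np, cv2
from scipy.optimize import minimize
def box(a,b,z0,z1,x0=0): return np.array([[x0+sx*a/2,sy*b/2,z] for sx in(-1,1) for sy in(-1,1) for z in(z0,z1)],float)
def cyl(d,z0,z1): 
    t=np.linspace(0,2*np.pi,48,endpoint=False)
    return np.array([[d/2*np.cos(u),d/2*np.sin(u),z] for u in t for z in(z0,z1)])
M=dict(stapler=np.vstack([box(115,32,0,5),box(106,26,22,47,-4.5)]),band_box=box(88,56,0,40),tape_roll=cyl(60,0,30),glue_stick=cyl(30,0,80),
 long_tray=box(137,54,0,8),wide_tray=box(110,78,0,8),large_dish=cyl(82,0,8),small_dish=cyl(52,0,8))
ROUND={"tape_roll","glue_stick","large_dish","small_dish"}
def proj(s,P): return cv2.projectPoints(np.asarray(P,float),cv2.Rodrigues(s["R"])[0],s["t"],s["intrinsics"],s["D"])[0][:,0]
def ray(s,px,z):
    u=cv2.undistortPoints(np.array([[px]],float),s["intrinsics"],s["D"])[0,0]
    c=-s["R"].T@s["t"]; d=s["R"].T@np.array([u[0],u[1],1]); return (c+d*(z-c[2])/d[2])[:2]
def place(m,p):
    c,n=np.cos(p[2]),np.sin(p[2]); return m@np.array([[c,-n,0],[n,c,0],[0,0,1]]).T+[p[0],p[1],p[3] if len(p)>3 else 0]
def sil(s,P,roi,k=4):
    x,y,w,h=roi; q=(proj(s,P)-[x,y]+.5)*k-.5
    im=np.zeros((h*k,w*k),np.uint8); cv2.fillConvexPoly(im,cv2.convexHull(np.round(q*16).astype(np.int32)),255,cv2.LINE_AA,4)
    return cv2.resize(im,(w,h),interpolation=cv2.INTER_AREA)/255.
def hullmask(m):
    n,l,st,_=cv2.connectedComponentsWithStats(m.astype(np.uint8)); k=1+np.argmax(st[1:,4])
    c=cv2.findContours((l==k).astype(np.uint8),0,2)[0]; c=max(c,key=cv2.contourArea)
    o=np.zeros(m.shape,np.uint8); cv2.fillConvexPoly(o,cv2.convexHull(c),1); return o
def fit(name,views,p0=None,yaws=None,z=0):
    """views: list of (snapshot,mask)"""
    m=M[name]; V=[]
    for s,k in views:
        k=hullmask(k); x,y,w,h=cv2.boundingRect(k); x0,y0=max(x-15,0),max(y-15,0); x1,y1=min(x+w+15,640),min(y+h+15,480)
        V.append((s,k[y0:y1,x0:x1].astype(float),(x0,y0,x1-x0,y1-y0)))
    if p0 is None:
        s,k=views[0]; ys,xs=np.nonzero(hullmask(k)); p0=ray(s,[xs.mean(),ys.mean()],m[:,2].max()/2)
    def loss(p): return sum(np.abs(sil(s,place(m,[p[0],p[1],p[2],z]),roi)-k).sum()/k.sum() for s,k,roi in V)/len(V)
    best=None
    for y in ([0] if name in ROUND else (yaws if yaws is not None else np.arange(0,np.pi,np.pi/8))):
        o=minimize(lambda p:loss([p[0],p[1],0 if name in ROUND else p[2]]),[*p0,y],method="Nelder-Mead",options=dict(initial_simplex=[[p0[0],p0[1],y],[p0[0]+15,p0[1],y],[p0[0],p0[1]+15,y],[p0[0],p0[1],y+.2]],xatol=.02,fatol=1e-4))
        if best is None or o.fun<best.fun: best=o
    return best.x.round(3),round(best.fun,3)
def blue(s):
    h=cv2.cvtColor(s["pixels"],cv2.COLOR_BGR2HSV); return cv2.inRange(h,(105,150,80),(125,255,255))
def blob(m,px,rad=25):
    n,l,st,c=cv2.connectedComponentsWithStats((m>0).astype(np.uint8)); 
    i=1+np.argmin([np.hypot(*(c[k]-px)) if st[k,4]>60 else 1e9 for k in range(1,n)]); return l==i
E
cat > a.py <<'E'
from h import *
from bench import snapshot,cut_out
sc,sd=snapshot("scene"),snapshot("side")
near=dict(stapler=(394,323),band_box=(229,230),tape_roll=(281,193),glue_stick=(339,221),long_tray=(422,263),wide_tray=(288,290),large_dish=(496,322),small_dish=(205,182))
res={}
for n,px in near.items():
    g=ray(sc,px,M[n][:,2].max()/2); views=[]
    for s in (sc,sd):
        q=proj(s,[[*g,M[n][:,2].max()/2]])[0]
        if n in("long_tray","wide_tray","large_dish","small_dish"): k=blob(blue(s),q)
        else:
            k=[d for d in cut_out(s,n) if np.hypot(*(np.array(d["position"])-q))<25]
            if not k: print("miss",n); continue
            k=k[0]["pixels"]
        views.append((s,k))
    both=fit(n,views,g); res[n]=both[0]
    print(n,*both,"| single:",*[fit(n,[v],both[0][:2],[both[0][2]]) for v in views])
for n in("coffee_can","kendama"): 
    for s,z in((sc,60),(sd,60)):
        for d in cut_out(s,n)[:1]: print(n,ray(s,d["position"],z if n=="coffee_can" else 110).round())
print("ken foot",ray(sc,(520,281),0),ray(sd,(220,188),0))
for s,nm in((sc,"scene"),(sd,"side")):
    im=s["pixels"].copy()
    for n,p in res.items(): cv2.polylines(im,[cv2.convexHull(proj(s,place(M[n],p)).round().astype(np.int32))],True,(0,255,0),1)
    cv2.imwrite(f"pics/fit_{nm}.png",im)
a=cv2.resize(cv2.imread("pics/fit_scene.png")[140:420,180:530],None,fx=2.14,fy=2.14,interpolation=cv2.INTER_CUBIC); cv2.imwrite("pics/fitc.png",a)
E
python3 a.py
```

```text
stapler [625.248 236.692   0.761] 0.172 | single: (array([624.228, 235.203,   0.715]), np.float64(0.092)) (array([624.643, 238.697,   0.843]), np.float64(0.155))
band_box [ 617.395 -226.029    0.808] 0.057 | single: (array([ 617.641, -227.113,    0.809]), np.float64(0.043)) (array([ 616.887, -224.865,    0.8  ]), np.float64(0.045))
tape_roll [ 4.32272e+02 -2.11399e+02  1.30000e-02] 0.11 | single: (array([ 4.33691e+02, -2.12021e+02,  8.20000e-02]), np.float64(0.072)) (array([ 4.31908e+02, -2.07351e+02,  3.30000e-02]), np.float64(0.099))
glue_stick [ 4.57227e+02 -9.42000e+00  6.60000e-02] 0.121 | single: (array([ 4.60154e+02, -8.27300e+00,  2.00000e-03]), np.float64(0.094)) (array([ 4.58481e+02, -4.10200e+00, -5.30000e-02]), np.float64(0.071))
long_tray [430.327 207.506   0.948] 0.143 | single: (array([429.709, 205.824,   0.931]), np.float64(0.077)) (array([433.561, 215.338,   0.982]), np.float64(0.177))
wide_tray [ 6.72482e+02 -2.15700e+00 -4.20000e-01] 0.117 | single: (array([ 6.72449e+02, -3.89800e+00, -4.08000e-01]), np.float64(0.06)) (array([ 6.74763e+02,  4.29800e+00, -4.45000e-01]), np.float64(0.142))
large_dish [4.97533e+02 4.15941e+02 4.00000e-03] 0.219 | single: (array([4.96483e+02, 4.15009e+02, 1.25000e-01]), np.float64(0.115)) (array([ 5.02286e+02,  4.25003e+02, -2.46000e-01]), np.float64(0.301))
small_dish [ 5.01057e+02 -4.21985e+02  4.40000e-02] 0.323 | single: (array([ 4.97059e+02, -4.30553e+02,  1.22000e-01]), np.float64(0.414)) (array([ 5.03158e+02, -4.17732e+02, -4.50000e-02]), np.float64(0.179))
coffee_can [786. 136.]
coffee_can [780. 133.]
kendama [330. 417.]
kendama [348. 448.]
ken foot [353.88321249 421.29724794] [345.74383197 420.43424266]
```

View pics/fitc.png

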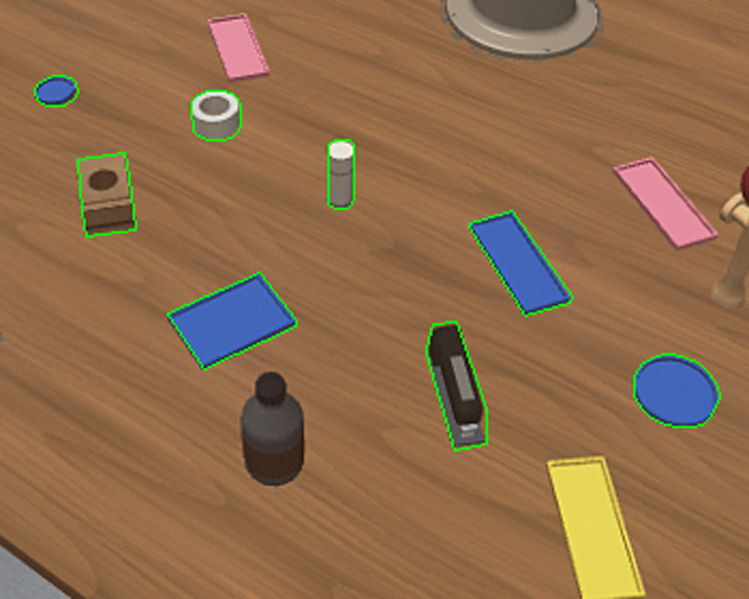

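The scene fits sit well on the outlines. Next is a move planner, and I check how the wrist camera is mounted.

```bash
cat > plan.py <<'E'
import sys; from h import *
from bench import r
from scipy.spatial.transform import Rotation as Ro
G=r.grasp_offset
def state():
    o=r.observe(); R=Ro.from_rotvec(o["tool_rot"]).as_matrix(); g=o["position"]+R[:,2]*G
    return o,R,g
def plan(*legs):
    """legs: (x,y,z of grasp point, psi = world angle of tool y); turn first, then shift"""
    o,R,g=state(); psi=np.arctan2(R[1,1],R[0,1])
    print("t",round(o["t"],2),"grasp",g.round(1),"psi",psi.round(3),"tilt",np.degrees(np.arccos(-R[2,2])).round(2),"w",round(o["gripper_width"],1),"F",o["contact_force"].round(1),"q",o["q"].round(2))
    for x,y,z,p in legs:
        d=np.array([x,y,z])-g; w=(p-psi+np.pi/2)%np.pi-np.pi/2
        for nm,a in(("shift-first",psi),("turn-first",psi+w)):
            T=np.array([[-np.sin(a),np.cos(a),0],[np.cos(a),np.sin(a),0],[0,0,-1]]); print(nm,(T@d/30).round(3),"turn z",round(-w/.08,2),"q6end",round(np.arctan2(y,x)-psi-w,2))
        psi+=w; g=np.array([x,y,z])
if __name__=="__main__": plan(*[tuple(map(float,a.split(","))) for a in sys.argv[1:]])
E
python3 - <<'E'
from plan import *; from bench import snapshot
s=snapshot("wrist"); o,R,g=state(); C=-s["R"].T@s["t"]
print("cam in tool",R.T@(C-o["position"]),"\n",R.T@s["R"].T, s["intrinsics"][0], "centre view", ray(s,(320,240),0),ray(s,(320,20),0),ray(s,(320,460),0),ray(s,(20,240),0), g)
plan((600,236,260,2.31))
E
```

```text
cam in tool [83.57095654  0.10635336 30.92241177] 
 [[ 3.22657060e-04 -9.46445402e-01 -3.22863743e-01]
 [ 9.99999918e-01  3.84846478e-04 -1.28782334e-04]
 [ 2.46138422e-04 -3.22863675e-01  9.46445448e-01]] [332.0322326    0.         314.43976093] centre view [225.61281114 483.66141741] [  8.23061373 561.94034659] [575.32035346 358.23593552] [ 96.64366372 130.48975728] [180.3909105  493.06388119 250.02722773]
t 1.85 grasp [180.4 493.1 250. ] psi 1.22 tilt 0.01 w 85.5 F [0.5 0.3 0.1] q [ 1.07  0.34  1.52 -0.    1.28 -0.15]
shift-first [-16.08   -3.241  -0.332] turn z -13.62 q6end -1.94
turn-first [ -4.564 -15.755  -0.332] turn z -13.62 q6end -1.94
```

>>> jog_arm --offset '[[-1, -0.24, -0.1], [-1, -0.24, -0.1], [-1, -0.24, -0.1], [-1, -0.24, -0.1], [-1, -0.24, -0.1], [-1, -0.24, -0.1], [-1, -0.24, -0.1], [-1, -0.24, -0.1]]' --rotation '[[0, 0, 0], [0, 0, 0], [0, 0, 0], [0, 0, 0], [0, 0, 0], [0, 0, 0], [0, 0, 0], [0, 0, 0]]' --gripper '[0, 0, 0, 0, 0, 0, 0, 0]' --squeeze 30

```text
t: 2.52
position: [387.1, 355.4, 429.0]
tool_rot: [0.548, 3.093, 0.001]
contact_force: [0.7, 0.3, -0.7]
gripper_width: 85.1
gripper_force: 0.0
```

>>> jog_arm --offset '[[-1, -0.24, 0], [-1, -0.24, 0], [-1, -0.24, 0], [-1, -0.24, 0], [-1, -0.24, 0], [-1, -0.24, 0], [-0.8, -0.24, 0], [0, 0, 0]]' --rotation '[[0, 0, 0], [0, 0, 0], [0, 0, 0], [0, 0, 0], [0, 0, 0], [0, 0, 0], [0, 0, 0], [0, 0, -0.6]]' --gripper '[0, 0, 0, 0, 0, 0, 0, 0]'

```text
t: 3.18
position: [563.5, 235.9, 427.9]
tool_rot: [0.48, 3.104, -0.002]
contact_force: [-0.7, -0.6, -1.2]
gripper_width: 85.2
gripper_force: 0.0
```

>>> jog_arm --offset '[[0, 0, 0], [0, 0, 0], [0, 0, 0], [0, 0, 0], [0, 0, 0], [0, 0, 0], [0, 0, 0], [0, 0, 0]]' --rotation '[[0, 0, -1], [0, 0, -1], [0, 0, -1], [0, 0, -1], [0, 0, -1], [0, 0, -1], [0, 0, -1], [0, 0, -1]]' --gripper '[0, 0, 0, 0, 0, 0, 0, 0]'

```text
t: 3.85
position: [560.3, 239.0, 428.6]
tool_rot: [0.533, -3.096, -0.0]
contact_force: [-0.1, -0.3, 0.6]
gripper_width: 85.2
gripper_force: 0.0
```

>>> jog_arm --offset '[[0, 0, 0], [0, 0, 0], [0, 0, 0], [0, 0, 0], [0, 0, 0], [0, 0, 0], [0, 0, 0], [0, 0, 0]]' --rotation '[[0, 0, -1], [0, 0, -1], [0, 0, -1], [0, 0, -1], [0, 0, -1], [0, 0, 0], [0, 0, 0], [0, 0, 0]]' --gripper '[0, 0, 0, 0, 0, 0, 0, 0]'

```text
t: 4.52
position: [560.2, 239.0, 428.7]
tool_rot: [1.129, -2.932, -0.0]
contact_force: [-1.0, 0.1, -0.3]
gripper_width: 85.3
gripper_force: 0.0
```

```bash
cat > w.py <<'E'
# usage: w.py picname name,x,y,yaw ...  : wrist-camera refit
import sys; from plan import *; from bench import snapshot,cut_out
s=snapshot("wrist"); im=s["pixels"].copy()
for a in sys.argv[2:]:
    n,x,y,yaw=a.split(","); p=[float(x),float(y),float(yaw)]
    q=proj(s,[[p[0],p[1],M[n][:,2].max()/2]])[0]
    if "tray" in n or "dish" in n: k=blob(blue(s),q)
    else:
        k=[d for d in cut_out(s,n) if np.hypot(*(np.array(d["position"])-q))<50]
        if not k: print("miss",n,q); continue
        k=k[0]["pixels"]
    f=fit(n,[(s,k)],p[:2],[p[2]]); print(n,"px",q.round(),*f)
    cv2.polylines(im,[cv2.convexHull(proj(s,place(M[n],f[0])).round().astype(np.int32))],True,(0,255,0),1)
cv2.imwrite(f"pics/{sys.argv[1]}.png",im); plan()
E
python3 w.py w1 stapler,624,236,.74 long_tray,430,207,.94 wide_tray,673,-3,-.41 large_dish,497,415,0
```

```text
miss stapler [276.32495879 239.33539745]
long_tray px [372.  94.] [431.594 210.071   0.939] 0.048
wide_tray px [ 95. 133.] [ 6.75098e+02 -4.58000e-01 -4.19000e-01] 0.058
large_dish px [449. 253.] [ 4.99341e+02  4.20172e+02 -2.40000e-02] 0.103
t 4.62 grasp [560.2 239.  274. ] psi 2.307 tilt 0.0 w 85.6 F [-0.2  0.1 -0.4] q [ 0.28  0.48  1.23  0.    1.42 -2.03]
```

View pics/w1.png

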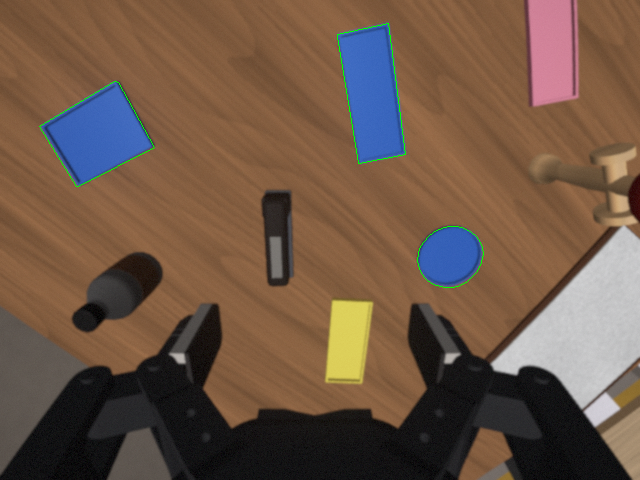

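The wrist view shows the stapler at (277,238), the long tray at (372,94), the wide tray at (97,133), the large dish at (450,256) and the yellow look-alike at (349,341). The fits sit on the outlines. The network missed the stapler, so I segment it by darkness.

```bash
python3 - <<'E'
import re
t=open('w.py').read()
t=t.replace('    else:\n','    elif n=="stapler": k=blob((s["pixels"].max(2)<85)|((np.ptp(s["pixels"].astype(int),2)<25)&(s["pixels"].max(2)<190)),q)\n    else:\n',1)
open('w.py','w').write(t)
E
python3 w.py w2 stapler,624,236,.74; python3 -c "
import cv2;a=cv2.imread('pics/w2.png')[160:310,200:360];cv2.imwrite('pics/w2c.png',cv2.resize(a,None,fx=3,fy=3))"
```

```text
stapler px [276. 239.] [624.642 238.46    0.738] 0.058
t 4.67 grasp [560.3 239.1 274. ] psi 2.307 tilt 0.01 w 85.4 F [-0.4  0.8  0.6] q [ 0.28  0.48  1.23  0.    1.42 -2.03]
```

View pics/w2c.png

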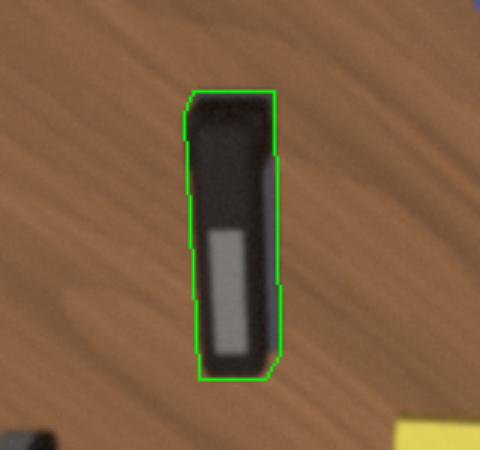

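The crop at (277,238) is the stapler, and the fit is tight.

```bash
python3 plan.py 624.5,238.4,100,2.309 624.5,238.4,34,2.309 624.5,238.4,150,2.309 431.6,210.1,110,2.51 431.6,210.1,37.5,2.51
```

```text
t 4.67 grasp [560.3 239.1 274. ] psi 2.307 tilt 0.01 w 85.4 F [-0.4  0.8  0.6] q [ 0.28  0.48  1.23  0.    1.42 -2.03]
shift-first [-1.572 -1.454  5.8  ] turn z -0.03 q6end -1.94
turn-first [-1.569 -1.457  5.8  ] turn z -0.03 q6end -1.94
shift-first [0.  0.  2.2] turn z -0.0 q6end -1.94
turn-first [0.  0.  2.2] turn z -0.0 q6end -1.94
shift-first [ 0.     0.    -3.867] turn z -0.0 q6end -1.94
turn-first [ 0.     0.    -3.867] turn z -0.0 q6end -1.94
shift-first [5.391 3.629 1.333] turn z -2.51 q6end -2.06
turn-first [4.558 4.633 1.333] turn z -2.51 q6end -2.06
shift-first [0.    0.    2.417] turn z -0.0 q6end -2.06
turn-first [0.    0.    2.417] turn z -0.0 q6end -2.06
```

>>> jog_arm --offset '[[-0.26, -0.24, 0.96], [-0.26, -0.24, 0.96], [-0.26, -0.24, 0.97], [-0.26, -0.24, 0.97], [-0.26, -0.25, 0.97], [-0.27, -0.25, 0.97], [0, 0, 0.4], [0, 0, 0.4]]' --rotation '[[0, 0, 0], [0, 0, 0], [0, 0, 0], [0, 0, 0], [0, 0, 0], [0, 0, 0], [0, 0, 0], [0, 0, 0]]' --gripper '[0, 0, 0, 0, 0, 0, 0, 0]'

```text
t: 5.33
position: [624.4, 238.1, 228.9]
tool_rot: [1.13, -2.929, -0.001]
contact_force: [-1.2, 0.4, 0.5]
gripper_width: 85.5
gripper_force: 0.0
```

>>> jog_arm --offset '[[0, 0, 0.4], [0, 0, 0.4], [0, 0, 0.4], [0, 0, 0.2], [0, 0, 0], [0, 0, 0], [0, 0, 0], [0, 0, 0]]' --rotation '[[0, 0, 0], [0, 0, 0], [0, 0, 0], [0, 0, 0], [0, 0, 0], [0, 0, 0], [0, 0, 0], [0, 0, 0]]' --gripper '[0, 0, 0, 0, 0, 0.7, 0.8, 1]'

```text
t: 6.0
position: [624.8, 238.4, 189.7]
tool_rot: [-1.131, 2.929, -0.0]
contact_force: [0.7, -0.2, 0.5]
gripper_width: 51.6
gripper_force: 0.0
```

>>> jog_arm --offset '[[0, 0, 0], [0, 0, 0], [0, 0, 0], [0, 0, 0], [0, 0, 0], [0, 0, 0]]' --rotation '[[0, 0, 0], [0, 0, 0], [0, 0, 0], [0, 0, 0], [0, 0, 0], [0, 0, 0]]' --gripper '[1, 1, 1, 1, 1, 1]'

```text
t: 6.5
position: [624.8, 238.3, 189.3]
tool_rot: [-1.131, 2.93, -0.0]
contact_force: [-0.0, -0.4, 5.4]
gripper_width: 25.5
gripper_force: 32.7
```

```bash
python3 plan.py
```

```text
t 6.5 grasp [624.9 238.3  34.6] psi 2.308 tilt 0.06 w 25.5 F [-0.  -0.4  5.4] q [ 0.25  0.81  1.32  0.    1.01 -2.06]
```

>>> jog_arm --offset '[[0, 0, -0.5], [0, 0, -0.8], [0, 0, -1], [0.9, 0.6, 0], [0.9, 0.6, 0], [0.9, 0.6, 0], [0.9, 0.6, 0], [0.9, 0.6, 0]]' --rotation '[[0, 0, 0], [0, 0, 0], [0, 0, 0], [0, 0, 0], [0, 0, 0], [0, 0, 0], [0, 0, 0], [0, 0, 0]]' --gripper '[1, 1, 1, 1, 1, 1, 1, 1]'

```text
t: 7.17
position: [462.1, 213.8, 257.1]
tool_rot: [1.131, -2.929, -0.0]
contact_force: [-0.1, -0.6, -1.7]
gripper_width: 25.5
gripper_force: 31.8
```

>>> jog_arm --offset '[[0.9, 0.6, 0], [0, 0, 0], [0, 0, 0], [0, 0, 0], [0, 0, 0], [0, 0, 0]]' --rotation '[[0, 0, 0], [0, 0, -0.8], [0, 0, -0.9], [0, 0, -0.8], [0, 0, 0], [0, 0, 0]]' --gripper '[1, 1, 1, 1, 1, 1]'

```text
t: 7.67
position: [431.9, 209.3, 257.4]
tool_rot: [1.416, -2.804, -0.0]
contact_force: [1.0, 0.2, -1.5]
gripper_width: 25.6
gripper_force: 31.7
```

```bash
python3 w.py w3 long_tray,431,210,.94; python3 plan.py 431.6,210.1,60,2.51 431.6,210.1,38.2,2.51
```

```text
long_tray px [315. 249.] [446.   180.     1.14] 1.0
t 7.72 grasp [431.8 209.3 102.7] psi 2.506 tilt 0.04 w 25.7 F [-0.   0.8 -2.8] q [ 0.29  0.44  1.84  0.    0.86 -2.21]
t 7.72 grasp [431.8 209.3 102.7] psi 2.506 tilt 0.04 w 25.7 F [-0.   0.8 -2.8] q [ 0.29  0.44  1.84  0.    0.86 -2.21]
shift-first [-0.017  0.022  1.423] turn z -0.05 q6end -2.06
turn-first [-0.018  0.022  1.423] turn z -0.05 q6end -2.06
shift-first [0.    0.    0.727] turn z -0.0 q6end -2.06
turn-first [0.    0.    0.727] turn z -0.0 q6end -2.06
```

View pics/w3.png

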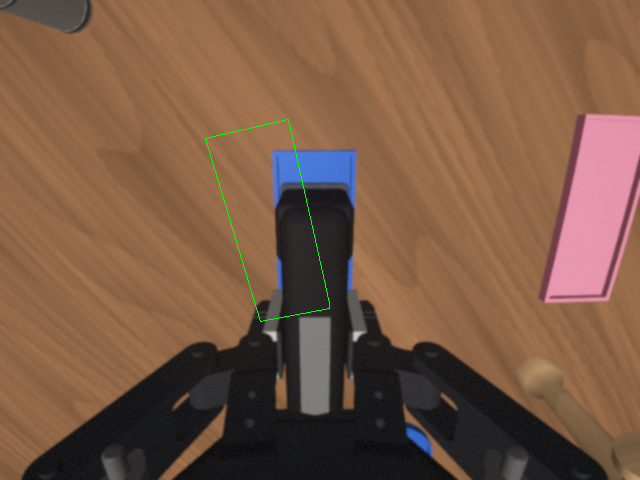

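The stapler is held over the blue tray and lined up with it: both are centred at column 315. The green fit is void because the tray is half hidden. I lower and release.

>>> jog_arm --offset '[[0, 0, 0.4], [0, 0.02, 0.5], [0, 0, 0.4], [0, 0, 0.3], [0, 0, 0.2], [0, 0, 0.2], [0, 0, 0.14], [0, 0, 0]]' --rotation '[[0, 0, 0], [0, 0, 0], [0, 0, 0], [0, 0, 0], [0, 0, 0], [0, 0, 0], [0, 0, 0], [0, 0, 0]]' --gripper '[1, 1, 1, 1, 1, 1, 1, 1]'

```text
t: 8.38
position: [431.5, 209.7, 192.9]
tool_rot: [1.418, -2.802, -0.0]
contact_force: [-0.6, -0.3, -1.7]
gripper_width: 25.6
gripper_force: 31.8
```

>>> jog_arm --offset '[[0, 0, 0], [0, 0, 0], [0, 0, 0], [0, 0, 0], [0, 0, 0], [0, 0, 0], [0, 0, -0.2], [0, 0, -0.5]]' --rotation '[[0, 0, 0], [0, 0, 0], [0, 0, 0], [0, 0, 0], [0, 0, 0], [0, 0, 0], [0, 0, 0], [0, 0, 0]]' --gripper '[0.6, 0.5, 0.4, 0.3, 0.2, 0.2, 0.2, 0.2]'

```text
t: 9.05
position: [431.0, 209.5, 213.7]
tool_rot: [1.417, -2.8, -0.001]
contact_force: [-0.3, -0.4, 0.5]
gripper_width: 68.2
gripper_force: 0.0
```

>>> jog_arm --offset '[[0, 0, -1], [0, 0, -1], [0, 0, -1], [0, 0, -1], [0, 0, -1], [0, 0, -0.5], [0, 0, 0], [0, 0, 0]]' --rotation '[[0, 0, 0], [0, 0, 0], [0, 0, 0], [0, 0, 0], [0, 0, 0], [0, 0, 0], [0, 0, 0], [0, 0, 0]]' --gripper '[0, 0, 0, 0, 0, 0, 0, 0]'

```text
t: 9.72
position: [431.3, 209.7, 380.4]
tool_rot: [-1.418, 2.801, -0.0]
contact_force: [0.2, -0.6, -0.5]
gripper_width: 85.6
gripper_force: 0.0
```

```bash
python3 w.py w4 stapler,431,210,.94; python3 plan.py 440,40,230,1.2 
```

```text
stapler px [315. 212.] [431.498 210.47    0.932] 0.05
t 9.77 grasp [431.1 209.6 224.6] psi 2.508 tilt 0.02 w 85.2 F [-1.5 -0.1  0.6] q [ 0.29  0.28  1.69  0.    1.17 -2.22]
t 9.77 grasp [431.1 209.6 224.6] psi 2.508 tilt 0.02 w 85.2 F [-1.5 -0.1  0.6] q [ 0.29  0.28  1.69  0.    1.17 -2.22]
shift-first [ 4.379 -3.585 -0.181] turn z 16.35 q6end -1.11
turn-first [-2.324 -5.16  -0.181] turn z 16.35 q6end -1.11
```

View pics/w4.png

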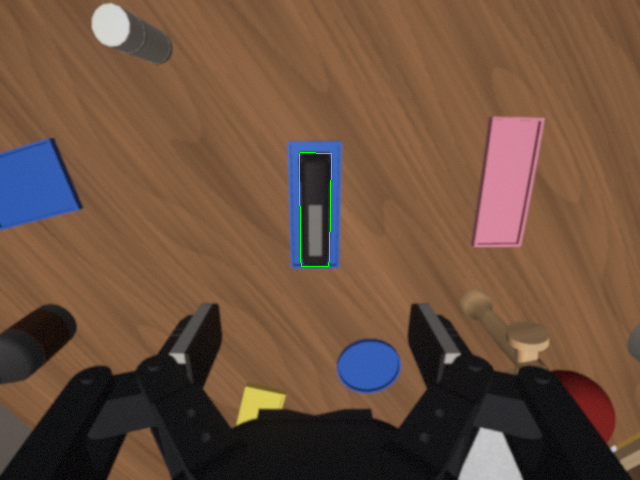

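The stapler rests centred in the long tray. Next I look over the right side for the box, tape and glue.

>>> jog_arm --offset '[[0.65, -0.96, -0.1], [0.65, -0.96, -0.1], [0.65, -0.96, -0.1], [0.65, -0.96, -0.1], [0.65, -0.96, -0.1], [0.65, -0.96, -0.1], [0.65, -0.96, -0.1], [0.65, -0.96, -0.1]]' --rotation '[[0, 0, 0], [0, 0, 0], [0, 0, 0], [0, 0, 0], [0, 0, 0], [0, 0, 0], [0, 0, 0], [0, 0, 0]]' --gripper '[0, 0, 0, 0, 0, 0, 0, 0]'

```text
t: 10.43
position: [524.9, -54.2, 401.9]
tool_rot: [1.417, -2.801, -0.004]
contact_force: [0.7, -0.7, 0.6]
gripper_width: 85.1
gripper_force: 0.0
```

>>> jog_arm --offset '[[0.65, -0.96, -0.1], [0.65, -0.96, -0.1], [0.65, -0.96, -0.1], [0, 0, 0], [0, 0, 0], [0, 0, 0], [0, 0, 0]]' --rotation '[[0, 0, 0], [0, 0, 0], [0, 0, 0], [0, 0, 0.8], [0, 0, 0.8], [0, 0, 0], [0, 0, 0]]' --gripper '[0, 0, 0, 0, 0, 0, 0]'

```text
t: 11.02
position: [559.7, -150.8, 410.9]
tool_rot: [1.238, -2.885, -0.004]
contact_force: [0.9, 1.0, -0.2]
gripper_width: 85.3
gripper_force: 0.0
```

```bash
python3 w.py w5 band_box,617,-226,.81 tape_roll,433,-209,0 glue_stick,459,-6,0 small_dish,503,-418,0 wide_tray,675,0,-.42
```

```text
band_box px [228. 192.] [ 616.72  -224.472    0.819] 0.017
tape_roll px [364.  79.] [ 4.32175e+02 -2.08992e+02  1.37000e-01] 0.032
glue_stick px [470. 241.] [ 4.59499e+02 -5.69500e+00  1.98000e-01] 0.061
small_dish px [167. -29.] [ 503. -418.    0.] 1.0
wide_tray px [328. 340.] [ 6.74184e+02  1.42100e+00 -4.20000e-01] 0.07
t 11.22 grasp [ 559.7 -150.2  257.5] psi 2.382 tilt 0.03 w 85.3 F [ 0.2 -0.5  0.4] q [-0.39  0.44  1.36  0.    1.35 -2.78]
```

View pics/w5.png

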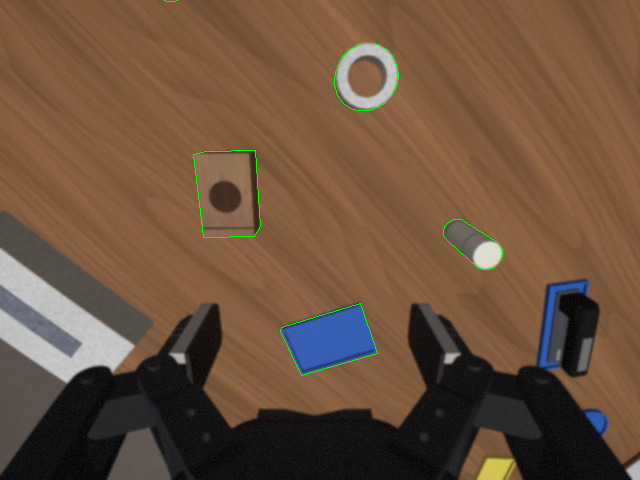

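Fits are tight: box (226,193), tape (366,77), glue (472,244), wide tray (329,340). I take the box first.

```bash
python3 plan.py 616.7,-224.5,100,2.39 616.7,-224.5,28,2.39 616.7,-224.5,118,2.39 674.3,0.8,118,1.151
```

```text
t 11.22 grasp [ 559.7 -150.2  257.5] psi 2.382 tilt 0.03 w 85.3 F [ 0.2 -0.5  0.4] q [-0.39  0.44  1.36  0.    1.35 -2.78]
shift-first [ 0.486 -3.082  5.251] turn z -0.1 q6end -2.74
turn-first [ 0.512 -3.078  5.251] turn z -0.1 q6end -2.74
shift-first [0.  0.  2.4] turn z -0.0 q6end -2.74
turn-first [0.  0.  2.4] turn z -0.0 q6end -2.74
shift-first [ 0.  0. -3.] turn z -0.0 q6end -2.74
turn-first [ 0.  0. -3.] turn z -0.0 q6end -2.74
shift-first [-6.798  3.725  0.   ] turn z 15.49 q6end -1.15
turn-first [1.308 7.64  0.   ] turn z 15.49 q6end -1.15
```

>>> jog_arm --offset '[[0.08, -0.51, 0.87], [0.08, -0.51, 0.87], [0.08, -0.51, 0.87], [0.08, -0.51, 0.87], [0.08, -0.52, 0.87], [0.09, -0.52, 0.9], [0, 0, 0], [0, 0, 0.4]]' --rotation '[[0, 0, -0.1], [0, 0, 0], [0, 0, 0], [0, 0, 0], [0, 0, 0], [0, 0, 0], [0, 0, 0], [0, 0, 0]]' --gripper '[0, 0, 0, 0, 0, 0, 0, 0]'

```text
t: 11.88
position: [617.5, -224.9, 243.3]
tool_rot: [-1.248, 2.882, -0.001]
contact_force: [-1.1, -0.0, 0.2]
gripper_width: 85.2
gripper_force: 0.0
```

>>> jog_arm --offset '[[0, 0, 0.5], [0, 0, 0.5], [0, 0, 0.5], [0, 0, 0.3], [0, 0, 0.2], [0, 0, 0], [0, 0, 0], [0, 0, 0]]' --rotation '[[0, 0, 0], [0, 0, 0], [0, 0, 0], [0, 0, 0], [0, 0, 0], [0, 0, 0], [0, 0, 0], [0, 0, 0]]' --gripper '[0, 0, 0, 0, 0, 0, 0.3, 0.4]'

```text
t: 12.55
position: [617.5, -224.8, 184.3]
tool_rot: [-1.248, 2.882, -0.002]
contact_force: [1.1, 0.5, -0.2]
gripper_width: 63.8
gripper_force: 0.0
```

>>> jog_arm --offset '[[0, 0, 0], [0, 0, 0], [0, 0, 0], [0, 0, 0], [0, 0, 0]]' --rotation '[[0, 0, 0], [0, 0, 0], [0, 0, 0], [0, 0, 0], [0, 0, 0]]' --gripper '[0.6, 0.8, 1, 1, 1]'

```text
t: 12.97
position: [617.5, -224.9, 184.4]
tool_rot: [-1.248, 2.881, -0.003]
contact_force: [-0.2, 0.2, 6.1]
gripper_width: 55.3
gripper_force: 33.8
```

```bash
python3 plan.py
```

```text
t 12.97 grasp [ 617.8 -225.1   29.7] psi 2.388 tilt 0.14 w 55.3 F [-0.2  0.2  6.1] q [-0.47  0.8   1.36  0.    0.98 -2.85]
```

>>> jog_arm --offset '[[0, 0, -0.5], [0, 0, -0.8], [0, 0, -1], [-0.97, 0.54, -0.3], [-0.97, 0.54, -0.3], [-0.97, 0.54, 0], [-0.97, 0.54, 0], [-0.97, 0.54, 0]]' --rotation '[[0, 0, 0], [0, 0, 0], [0, 0, 0], [0, 0, 0], [0, 0, 0], [0, 0, 0], [0, 0, 0], [0, 0, 0]]' --gripper '[1, 1, 1, 1, 1, 1, 1, 1]'

```text
t: 13.63
position: [657.6, -61.8, 270.2]
tool_rot: [-1.248, 2.883, 0.0]
contact_force: [0.6, -1.2, -1.2]
gripper_width: 55.6
gripper_force: 33.0
```

>>> jog_arm --offset '[[-0.97, 0.54, 0], [-0.96, 0.54, 0], [0, 0, 0], [0, 0, 0], [0, 0, 0], [0, 0, 0], [0, 0, 0], [0, 0, 0]]' --rotation '[[0, 0, 0], [0, 0, 0], [0, 0, 0.9], [0, 0, 0.9], [0, 0, 0.9], [0, 0, 0.9], [0, 0, 0.9], [0, 0, 0.9]]' --gripper '[1, 1, 1, 1, 1, 1, 1, 1]'

```text
t: 14.3
position: [673.4, 1.3, 269.7]
tool_rot: [0.596, -3.084, -0.0]
contact_force: [0.3, 0.6, -0.3]
gripper_width: 55.4
gripper_force: 32.9
```

>>> jog_arm --offset '[[0, 0, 0], [0, 0, 0], [0, 0, 0], [0, 0, 0], [0, 0, 0], [0, 0, 0], [0, 0, 0], [0, 0, 0]]' --rotation '[[0, 0, 0.9], [0, 0, 0.9], [0, 0, 0.9], [0, 0, 0.9], [0, 0, 0.9], [0, 0, 0.9], [0, 0, 0.9], [0, 0, 0.9]]' --gripper '[1, 1, 1, 1, 1, 1, 1, 1]'

```text
t: 14.97
position: [673.4, 1.1, 269.7]
tool_rot: [-0.305, -3.126, -0.0]
contact_force: [0.4, -0.1, -1.0]
gripper_width: 55.5
gripper_force: 32.9
```

>>> jog_arm --offset '[[0, 0, 0], [0, 0, 0], [0, 0, 0], [0, 0, 0], [0, 0, 0], [0, 0, 0]]' --rotation '[[0, 0, 0.9], [0, 0, 0.9], [0, 0, 0.9], [0, 0, 0.17], [0, 0, 0], [0, 0, 0]]' --gripper '[1, 1, 1, 1, 1, 1]'

```text
t: 15.47
position: [673.5, 1.2, 269.9]
tool_rot: [-0.652, -3.073, -0.0]
contact_force: [-0.6, -0.2, -0.6]
gripper_width: 55.8
gripper_force: 32.9
```

```bash
python3 plan.py 674.3,0.8,33.3,1.151; python3 - <<'E'
from h import *;from bench import snapshot
cv2.imwrite("pics/w6.png",snapshot("wrist")["pixels"])
E
```

```text
t 15.47 grasp [673.5   1.2 115.2] psi 1.152 tilt 0.02 w 55.8 F [-0.6 -0.2 -0.6] q [-0.11  0.73  1.24  0.    1.17 -1.26]
shift-first [-0.031  0.     2.729] turn z 0.02 q6end -1.15
turn-first [-0.031  0.     2.729] turn z 0.02 q6end -1.15
```

View pics/w6.png

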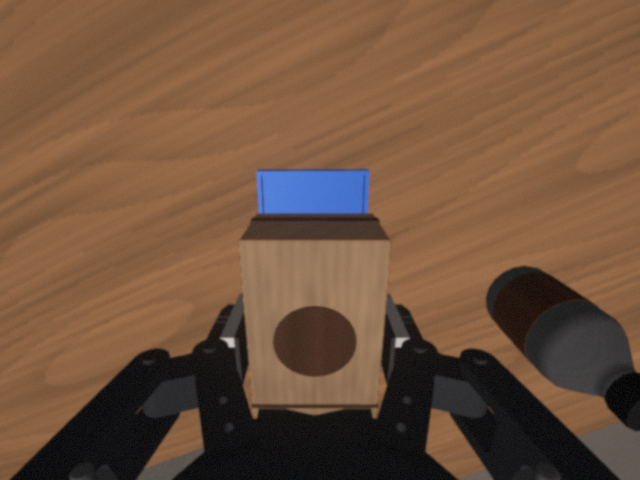

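The box is aligned over the wide tray, both centred near column 314. I lower and release.

>>> jog_arm --offset '[[-0.03, 0, 0.5], [0, 0, 0.6], [0, 0, 0.5], [0, 0, 0.4], [0, 0, 0.3], [0, 0, 0.2], [0, 0, 0.15], [0, 0, 0.08]]' --rotation '[[0, 0, 0], [0, 0, 0], [0, 0, 0], [0, 0, 0], [0, 0, 0], [0, 0, 0], [0, 0, 0], [0, 0, 0]]' --gripper '[1, 1, 1, 1, 1, 1, 1, 1]'

```text
t: 16.18
position: [674.5, 0.8, 187.8]
tool_rot: [0.655, 3.072, 0.0]
contact_force: [-0.3, 0.1, -1.2]
gripper_width: 55.4
gripper_force: 33.0
```

>>> jog_arm --offset '[[0, 0, 0], [0, 0, 0], [0, 0, 0], [0, 0, 0], [0, 0, 0], [0, 0, 0], [0, 0, -0.2], [0, 0, -0.5]]' --rotation '[[0, 0, 0], [0, 0, 0], [0, 0, 0], [0, 0, 0], [0, 0, 0], [0, 0, 0], [0, 0, 0], [0, 0, 0]]' --gripper '[1, 0.3, 0.2, 0.1, 0, 0, 0, 0]'

```text
t: 16.85
position: [673.7, 0.8, 207.5]
tool_rot: [-0.655, -3.068, 0.001]
contact_force: [-0.5, 0.4, -0.2]
gripper_width: 85.4
gripper_force: 0.0
```

>>> jog_arm --offset '[[0, 0, -1], [0, 0, -1], [0, 0, -1], [0, 0, -1], [0, 0, -1], [0, 0, -1], [0, 0, -0.5], [0, 0, 0]]' --rotation '[[0, 0, 0], [0, 0, 0], [0, 0, 0], [0, 0, 0], [0, 0, 0], [0, 0, 0], [0, 0, 0], [0, 0, 0]]' --gripper '[0, 0, 0, 0, 0, 0, 0, 0]'

```text
t: 17.52
position: [674.5, 0.8, 409.8]
tool_rot: [0.653, 3.064, 0.002]
contact_force: [-0.1, 0.3, -1.0]
gripper_width: 85.6
gripper_force: 0.0
```

```bash
python3 w.py w7 band_box,674,1,-.42 wide_tray,674,1,-.42 glue_stick,459,-6,0 ;python3 plan.py 459.5,-5.7,200,1.15 459.5,-5.7,50,1.15
```

```text
band_box px [313. 202.] [ 6.74475e+02  9.35000e-01 -4.20000e-01] 0.018
wide_tray px [313. 199.] [ 6.74692e+02 -1.05300e+00 -4.20000e-01] 0.064
glue_stick px [207.  -6.] [ 4.59267e+02 -5.98500e+00 -6.00000e-03] 0.025
t 17.67 grasp [673.8   0.8 248.4] psi 1.15 tilt 0.09 w 85.6 F [-0.4 -0.2 -1.2] q [-0.11  0.63  1.05  0.    1.46 -1.26]
t 17.67 grasp [673.8   0.8 248.4] psi 1.15 tilt 0.09 w 85.6 F [-0.4 -0.2 -1.2] q [-0.11  0.63  1.05  0.    1.46 -1.26]
shift-first [ 6.434 -3.115  1.614] turn z 0.0 q6end -1.16
turn-first [ 6.433 -3.118  1.614] turn z 0.0 q6end -1.16
shift-first [0. 0. 5.] turn z -0.0 q6end -1.16
turn-first [0. 0. 5.] turn z -0.0 q6end -1.16
```

View pics/w7.png

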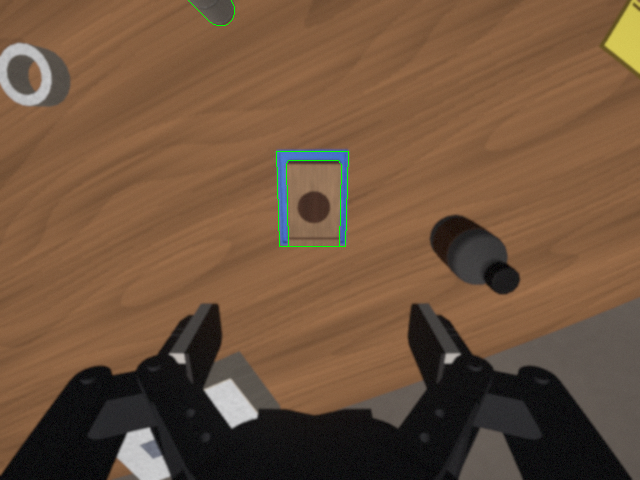

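The box is in the wide tray and centred. Now the glue stick.

>>> jog_arm --offset '[[0.92, -0.44, 0.2], [0.92, -0.44, 0.2], [0.92, -0.44, 0.2], [0.92, -0.45, 0.2], [0.92, -0.45, 0.2], [0.92, -0.45, 0.3], [0.91, -0.45, 0.3], [0, 0, 0]]' --rotation '[[0, 0, 0], [0, 0, 0], [0, 0, 0], [0, 0, 0], [0, 0, 0], [0, 0, 0], [0, 0, 0], [0, 0, 0]]' --gripper '[0, 0, 0, 0, 0, 0, 0, 0]'

```text
t: 18.33
position: [453.8, -5.2, 352.1]
tool_rot: [-0.653, -3.059, 0.001]
contact_force: [-0.6, 0.6, -0.9]
gripper_width: 85.5
gripper_force: 0.0
```

>>> jog_arm --offset '[[0, 0, 0], [0, 0, 0.8], [0, 0, 1], [0, 0, 0.5]]' --rotation '[[0, 0, 0], [0, 0, 0], [0, 0, 0], [0, 0, 0]]' --gripper '[0, 0, 0, 0]'

```text
t: 18.67
position: [460.5, -5.9, 284.5]
tool_rot: [-0.655, -3.07, -0.0]
contact_force: [-1.5, 0.8, 0.3]
gripper_width: 85.3
gripper_force: 0.0
```

```bash
python3 w.py w8 glue_stick,459,-6,0 ;python3 plan.py 459.5,-5.7,50,1.15
```

```text
glue_stick px [313. 252.] [ 4.59068e+02 -5.09300e+00 -1.90000e-02] 0.037
t 18.77 grasp [459.5  -5.7 129.8] psi 1.15 tilt 0.31 w 85.0 F [ 0.3  0.1 -0.4] q [-0.18  0.37  1.86  0.    0.91 -1.33]
t 18.77 grasp [459.5  -5.7 129.8] psi 1.15 tilt 0.31 w 85.0 F [ 0.3  0.1 -0.4] q [-0.18  0.37  1.86  0.    0.91 -1.33]
shift-first [-1.000e-03  1.000e-03  2.659e+00] turn z 0.0 q6end -1.16
turn-first [-1.000e-03  1.000e-03  2.659e+00] turn z 0.0 q6end -1.16
```

>>> jog_arm --offset '[[0, 0, 0.8], [0, 0, 0.8], [0, 0, 0.6], [0, 0, 0.3], [0, 0, 0.16], [0, 0, 0], [0, 0, 0], [0, 0, 0]]' --rotation '[[0, 0, 0], [0, 0, 0], [0, 0, 0], [0, 0, 0], [0, 0, 0], [0, 0, 0], [0, 0, 0], [0, 0, 0]]' --gripper '[0, 0, 0, 0, 0, 0.3, 0.5, 0.6]'

```text
t: 19.43
position: [460.7, -6.0, 208.3]
tool_rot: [0.655, 3.07, 0.0]
contact_force: [-0.5, -0.2, -0.5]
gripper_width: 51.9
gripper_force: 0.0
```

>>> jog_arm --offset '[[0, 0, 0], [0, 0, 0], [0, 0, 0], [0, 0, 0], [0, 0, 0], [0, 0, 0]]' --rotation '[[0, 0, 0], [0, 0, 0], [0, 0, 0], [0, 0, 0], [0, 0, 0], [0, 0, 0]]' --gripper '[0.7, 0.8, 1, 1, 1, 1]'

```text
t: 19.93
position: [460.4, -6.0, 208.2]
tool_rot: [0.655, 3.071, 0.0]
contact_force: [-2.2, 0.5, 6.3]
gripper_width: 29.2
gripper_force: 29.3
```

```bash
python3 plan.py 459.5,-5.7,140,1.15 503,-420,140,1.15
```

```text
t 19.93 grasp [460.7  -6.   53.5] psi 1.15 tilt 0.11 w 29.2 F [-2.2  0.5  6.3] q [-0.18  0.5   1.93  0.    0.7  -1.33]
shift-first [ 0.04  -0.006 -2.883] turn z 0.01 q6end -1.16
turn-first [ 0.04  -0.006 -2.883] turn z 0.01 q6end -1.16
shift-first [ -6.965 -12.013   0.   ] turn z -0.0 q6end -1.85
turn-first [ -6.965 -12.013   0.   ] turn z -0.0 q6end -1.85
```

>>> jog_arm --offset '[[0, 0, -0.5], [0, 0, -0.8], [0, 0, -1], [-0.4, -0.8, -0.8], [-0.5, -0.86, -0.6], [-0.5, -0.86, -0.2], [-0.5, -0.86, 0], [-0.5, -0.86, 0]]' --rotation '[[0, 0, 0], [0, 0, 0], [0, 0, 0], [0, 0, 0], [0, 0, 0], [0, 0, 0], [0, 0, 0], [0, 0, 0]]' --gripper '[1, 1, 1, 1, 1, 1, 1, 1]'

```text
t: 20.6
position: [473.8, -152.7, 325.4]
tool_rot: [0.655, 3.071, -0.001]
contact_force: [0.7, 0.3, -1.4]
gripper_width: 29.3
gripper_force: 29.9
```

>>> jog_arm --offset '[[-0.5, -0.86, 0], [-0.5, -0.86, 0], [-0.5, -0.86, 0], [-0.5, -0.86, 0], [-0.5, -0.86, 0], [-0.5, -0.86, 0], [0, 0, 0], [0, 0, 0]]' --rotation '[[0, 0, 0], [0, 0, 0], [0, 0, 0], [0, 0, 0], [0, 0, 0], [0, 0, 0], [0, 0, 0], [0, 0, 0]]' --gripper '[1, 1, 1, 1, 1, 1, 1, 1]'

```text
t: 21.27
position: [492.5, -330.8, 323.8]
tool_rot: [-0.659, -3.071, -0.001]
contact_force: [0.5, 1.3, -1.2]
gripper_width: 29.1
gripper_force: 29.9
```

```bash
python3 w.py w9 small_dish,503,-420,0 glue_stick,459,-6,0 ;python3 plan.py 503,-420,140,1.15
```

```text
small_dish px [233. 270.] [ 5.03528e+02 -4.22018e+02  2.70000e-02] 0.155
miss glue_stick [695.38804758  26.32572462]
t 21.37 grasp [ 492.5 -328.7  169.3] psi 1.15 tilt 0.08 w 29.0 F [ 0.2  0.5 -0.1] q [-0.72  0.54  1.45  0.    1.16 -1.87]
t 21.37 grasp [ 492.5 -328.7  169.3] psi 1.15 tilt 0.08 w 29.0 F [ 0.2  0.5 -0.1] q [-0.72  0.54  1.45  0.    1.16 -1.87]
shift-first [-1.56  -2.636  0.976] turn z 0.0 q6end -1.85
turn-first [-1.561 -2.635  0.976] turn z 0.0 q6end -1.85
```

View pics/w9.png

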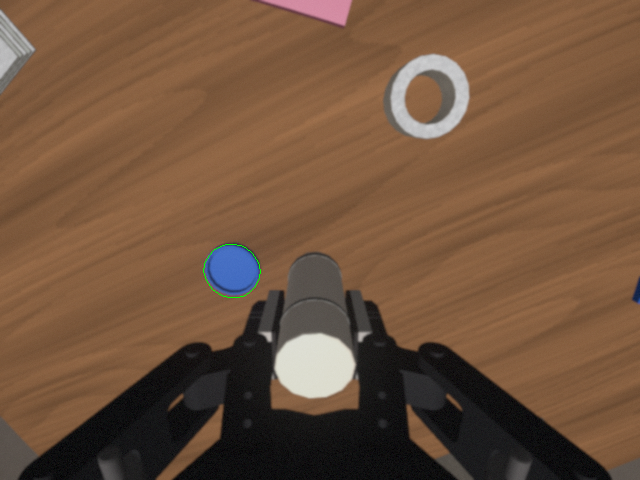

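```bash
sed -i 's/(105,150,80),(125,255,255)/(100,110,35),(130,255,255)/' h.py; python3 w.py w10 small_dish,503,-420,0 ;python3 plan.py 503.5,-421.5,140,1.15 503.5,-421.5,57.3,1.15
```

```text
small_dish px [231. 270.] [ 5.02703e+02 -4.21767e+02  7.60000e-02] 0.09
t 21.42 grasp [ 492.7 -328.4  169.5] psi 1.151 tilt 0.06 w 29.2 F [-0.1 -0.2 -1.2] q [-0.72  0.53  1.45  0.    1.16 -1.87]
t 21.42 grasp [ 492.7 -328.4  169.5] psi 1.151 tilt 0.06 w 29.2 F [-0.1 -0.2 -1.2] q [-0.72  0.53  1.45  0.    1.16 -1.87]
shift-first [-1.593 -2.689  0.983] turn z 0.01 q6end -1.85
turn-first [-1.596 -2.687  0.983] turn z 0.01 q6end -1.85
shift-first [0.    0.    2.757] turn z -0.0 q6end -1.85
turn-first [0.    0.    2.757] turn z -0.0 q6end -1.85
```

>>> jog_arm --offset '[[-0.54, -0.9, 0.2], [-0.54, -0.9, 0.2], [-0.54, -0.9, 0.3], [0, 0, 0.3], [0, 0, 0], [0, 0, 0]]' --rotation '[[0, 0, 0], [0, 0, 0], [0, 0, 0], [0, 0, 0], [0, 0, 0], [0, 0, 0]]' --gripper '[1, 1, 1, 1, 1, 1]'

```text
t: 21.92
position: [504.3, -421.9, 293.6]
tool_rot: [-0.654, -3.071, -0.003]
contact_force: [0.3, -0.1, 0.4]
gripper_width: 29.3
gripper_force: 30.0
```

```bash
python3 plan.py 504.3,-422.4,57.2,1.15
```

```text
t 21.92 grasp [ 504.  -421.6  138.9] psi 1.151 tilt 0.15 w 29.3 F [ 0.3 -0.1  0.4] q [-0.81  0.68  1.27  0.    1.2  -1.96]
shift-first [-0.02  -0.022  2.725] turn z 0.01 q6end -1.85
turn-first [-0.02  -0.022  2.725] turn z 0.01 q6end -1.85
```

>>> jog_arm --offset '[[0, 0, 0.5], [0, 0, 0.6], [0, 0, 0.5], [0, 0, 0.4], [0, 0, 0.3], [0, 0, 0.2], [0, 0, 0.15], [0, 0, 0.07]]' --rotation '[[0, 0, 0], [0, 0, 0], [0, 0, 0], [0, 0, 0], [0, 0, 0], [0, 0, 0], [0, 0, 0], [0, 0, 0]]' --gripper '[1, 1, 1, 1, 1, 1, 1, 1]'

```text
t: 22.58
position: [504.3, -423.1, 212.6]
tool_rot: [0.655, 3.072, 0.0]
contact_force: [0.2, -0.7, -0.6]
gripper_width: 29.2
gripper_force: 30.0
```

>>> jog_arm --offset '[[0, 0, 0], [0, 0, 0], [0, 0, 0], [0, 0, 0], [0, 0, 0], [0, 0, 0], [0, 0, 0], [0, 0, -0.3]]' --rotation '[[0, 0, 0], [0, 0, 0], [0, 0, 0], [0, 0, 0], [0, 0, 0], [0, 0, 0], [0, 0, 0], [0, 0, 0]]' --gripper '[1, 0.6, 0.5, 0.4, 0.3, 0.2, 0, 0]'

```text
t: 23.25
position: [503.8, -422.8, 220.2]
tool_rot: [-0.655, -3.07, -0.003]
contact_force: [-0.2, -0.5, -0.5]
gripper_width: 85.3
gripper_force: 0.0
```

>>> jog_arm --offset '[[0, 0, -0.7], [0, 0, -1], [0, 0, -1], [0, 0, -1], [0, 0, -1], [0, 0, -1], [0, 0, -0.5], [0, 0, 0]]' --rotation '[[0, 0, 0], [0, 0, 0], [0, 0, 0], [0, 0, 0], [0, 0, 0], [0, 0, 0], [0, 0, 0], [0, 0, 0]]' --gripper '[0, 0, 0, 0, 0, 0, 0, 0]'

```text
t: 23.92
position: [504.3, -423.3, 413.5]
tool_rot: [0.654, 3.065, -0.008]
contact_force: [0.5, 0.1, -0.6]
gripper_width: 85.7
gripper_force: 0.0
```

```bash
python3 w.py w11 glue_stick,503,-422,0 small_dish,503,-422,0 tape_roll,432,-209,0;python3 plan.py 432.2,-209,150,1.15 432,-209,22,1.15
```

```text
glue_stick px [316. 204.] [ 5.03203e+02 -4.22396e+02  1.65000e-01] 0.036
small_dish px [316. 197.] [ 5.02130e+02 -4.20728e+02  3.40000e-02] 0.239
tape_roll px [481.  52.] [ 4.31995e+02 -2.09456e+02  1.40000e-02] 0.034
t 24.07 grasp [ 503.8 -422.9  252.1] psi 1.15 tilt 0.09 w 85.7 F [-0.2 -0.6 -0.2] q [-0.81  0.59  1.11  0.    1.44 -1.97]
t 24.07 grasp [ 503.8 -422.9  252.1] psi 1.15 tilt 0.09 w 85.7 F [-0.2 -0.6 -0.2] q [-0.81  0.59  1.11  0.    1.44 -1.97]
shift-first [5.089 5.533 3.405] turn z 0.0 q6end -1.6
turn-first [5.091 5.531 3.405] turn z 0.0 q6end -1.6
shift-first [ 6.000e-03 -3.000e-03  4.267e+00] turn z -0.0 q6end -1.6
turn-first [ 6.000e-03 -3.000e-03  4.267e+00] turn z -0.0 q6end -1.6
```

View pics/w11.png

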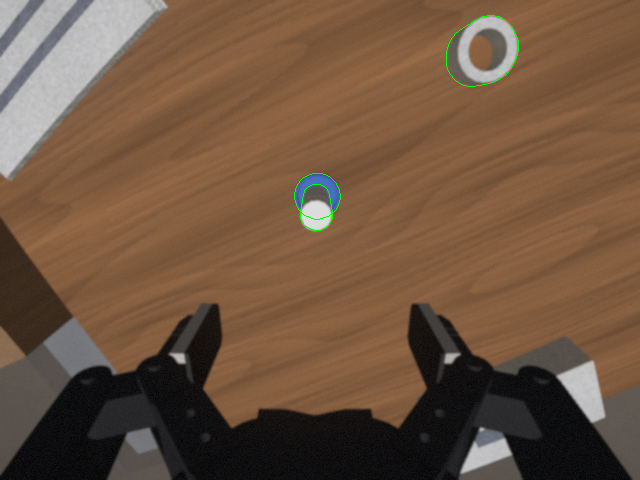

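The glue stick stands in the small dish, so the tape is next.

>>> jog_arm --offset '[[0.8, 0.9, 0], [0.86, 0.93, 0.5], [0.86, 0.93, 0.6], [0.86, 0.92, 0.6], [0.86, 0.92, 0.6], [0.86, 0.92, 0.6], [0, 0, 0.5], [0, 0, 0.4]]' --rotation '[[0, 0, 0], [0, 0, 0], [0, 0, 0], [0, 0, 0], [0, 0, 0], [0, 0, 0], [0, 0, 0], [0, 0, 0]]' --gripper '[0, 0, 0, 0, 0, 0, 0, 0]'

```text
t: 24.73
position: [430.9, -207.9, 291.8]
tool_rot: [-0.651, -3.069, -0.003]
contact_force: [0.7, -1.5, 0.1]
gripper_width: 85.1
gripper_force: 0.0
```

>>> jog_arm --offset '[[0, 0, 0.3], [0, 0, 0], [0, 0, 0]]' --rotation '[[0, 0, 0], [0, 0, 0], [0, 0, 0]]' --gripper '[0, 0, 0]'

```text
t: 24.98
position: [432.3, -210.6, 284.3]
tool_rot: [-0.656, -3.07, -0.001]
contact_force: [-0.6, 0.4, 0.5]
gripper_width: 85.4
gripper_force: 0.0
```

```bash
python3 w.py w12 tape_roll,432,-209,0;python3 plan.py 432.2,-209.2,24,1.15
```

```text
tape_roll px [316. 241.] [ 4.31505e+02 -2.09101e+02  3.40000e-02] 0.026
t 25.08 grasp [ 432.6 -210.9  130.6] psi 1.15 tilt 0.02 w 85.7 F [ 0.3 -0.1  0.3] q [-0.61  0.4   1.81  0.    0.93 -1.76]
t 25.08 grasp [ 432.6 -210.9  130.6] psi 1.15 tilt 0.02 w 85.7 F [ 0.3 -0.1  0.3] q [-0.61  0.4   1.81  0.    0.93 -1.76]
shift-first [0.037 0.046 3.553] turn z -0.0 q6end -1.6
turn-first [0.037 0.046 3.553] turn z -0.0 q6end -1.6
```

>>> jog_arm --offset '[[0.05, 0.05, 0.6], [0, 0, 0.8], [0, 0, 0.7], [0, 0, 0.5], [0, 0, 0.4], [0, 0, 0.3], [0, 0, 0.25], [0, 0, 0]]' --rotation '[[0, 0, 0], [0, 0, 0], [0, 0, 0], [0, 0, 0], [0, 0, 0], [0, 0, 0], [0, 0, 0], [0, 0, 0]]' --gripper '[0, 0, 0, 0, 0, 0, 0, 0]'

```text
t: 25.75
position: [431.5, -208.6, 177.8]
tool_rot: [-0.656, -3.071, -0.001]
contact_force: [-0.2, 0.7, -0.6]
gripper_width: 85.4
gripper_force: 0.0
```

>>> jog_arm --offset '[[0, 0, 0], [0, 0, 0], [0, 0, 0], [0, 0, 0], [0, 0, 0], [0, 0, 0], [0, 0, 0], [0, 0, 0]]' --rotation '[[0, 0, 0], [0, 0, 0], [0, 0, 0], [0, 0, 0], [0, 0, 0], [0, 0, 0], [0, 0, 0], [0, 0, 0]]' --gripper '[0, 0.2, 0.3, 0.5, 0.8, 1, 1, 1]'

```text
t: 26.42
position: [431.9, -208.6, 179.4]
tool_rot: [0.655, 3.071, -0.001]
contact_force: [-0.8, 0.8, 6.0]
gripper_width: 58.0
gripper_force: 32.6
```

```bash
python3 plan.py 490,220,170,1.15 490,220,170,2.35 499.3,420.2,130,2.35
```

```text
t 26.42 grasp [ 432.1 -208.7   24.7] psi 1.15 tilt 0.09 w 58.0 F [-0.8  0.8  6. ] q [-0.61  0.58  1.9   0.    0.66 -1.76]
shift-first [ 4.069 13.834 -4.843] turn z 0.01 q6end -0.73
turn-first [ 4.075 13.832 -4.843] turn z 0.01 q6end -0.73
shift-first [0. 0. 0.] turn z -15.0 q6end -1.93
turn-first [0. 0. 0.] turn z -15.0 q6end -1.93
shift-first [-4.91   4.53   1.333] turn z -0.0 q6end -1.65
turn-first [-4.91   4.53   1.333] turn z -0.0 q6end -1.65
```

>>> jog_arm --offset '[[0, 0, -0.5], [0, 0, -0.9], [0, 0, -1], [0, 0.2, -1], [0.2, 0.7, -0.9], [0.27, 0.92, -0.5], [0.27, 0.92, 0], [0.27, 0.92, 0]]' --rotation '[[0, 0, 0], [0, 0, 0], [0, 0, 0], [0, 0, 0], [0, 0, 0], [0, 0, 0], [0, 0, 0], [0, 0, 0]]' --gripper '[1, 1, 1, 1, 1, 1, 1, 1]'

```text
t: 27.08
position: [448.8, -94.9, 324.0]
tool_rot: [0.656, 3.069, -0.001]
contact_force: [0.7, -0.6, -1.8]
gripper_width: 57.5
gripper_force: 32.7
```

>>> jog_arm --offset '[[0.28, 0.93, 0], [0.28, 0.93, 0], [0.28, 0.93, 0], [0.28, 0.93, 0], [0.28, 0.93, 0], [0.28, 0.93, 0], [0.28, 0.93, 0], [0.28, 0.93, 0]]' --rotation '[[0, 0, 0], [0, 0, 0], [0, 0, 0], [0, 0, 0], [0, 0, 0], [0, 0, 0], [0, 0, 0], [0, 0, 0]]' --gripper '[1, 1, 1, 1, 1, 1, 1, 1]'

```text
t: 27.75
position: [478.3, 136.8, 322.7]
tool_rot: [0.655, 3.072, 0.0]
contact_force: [0.5, -0.6, -1.0]
gripper_width: 57.9
gripper_force: 32.7
```

>>> jog_arm --offset '[[0.28, 0.93, 0], [0.28, 0.93, 0], [0.2, 0.8, 0], [0, 0, 0], [0, 0, 0], [0, 0, 0], [0, 0, 0], [0, 0, 0]]' --rotation '[[0, 0, 0], [0, 0, 0], [0, 0, 0], [0, 0, -1], [0, 0, -1], [0, 0, -1], [0, 0, -1], [0, 0, -1]]' --gripper '[1, 1, 1, 1, 1, 1, 1, 1]'

```text
t: 28.42
position: [490.1, 217.6, 322.6]
tool_rot: [-0.025, -3.141, -0.0]
contact_force: [0.2, -0.7, -0.7]
gripper_width: 57.8
gripper_force: 32.7
```

>>> jog_arm --offset '[[0, 0, 0], [0, 0, 0], [0, 0, 0], [0, 0, 0], [0, 0, 0], [0, 0, 0], [0, 0, 0], [0, 0, 0]]' --rotation '[[0, 0, -1], [0, 0, -1], [0, 0, -1], [0, 0, -1], [0, 0, -1], [0, 0, -1], [0, 0, -1], [0, 0, -1]]' --gripper '[1, 1, 1, 1, 1, 1, 1, 1]'

```text
t: 29.08
position: [490.1, 217.5, 322.6]
tool_rot: [0.964, -2.99, -0.0]
contact_force: [0.4, 0.7, -0.3]
gripper_width: 57.9
gripper_force: 32.7
```

>>> jog_arm --offset '[[0, 0, 0], [0, 0, 0], [0, 0, 0], [0, 0, 0]]' --rotation '[[0, 0, -1], [0, 0, -1], [0, 0, 0], [0, 0, 0]]' --gripper '[1, 1, 1, 1]'

```text
t: 29.42
position: [490.1, 217.5, 322.6]
tool_rot: [1.19, -2.907, -0.0]
contact_force: [0.6, 0.8, -1.2]
gripper_width: 58.1
gripper_force: 32.7
```

```bash
python3 w.py w13 large_dish,499,420,0; python3 plan.py 499.3,420.2,130,2.35
```

```text
large_dish px [444. 358.] [5.00301e+02 4.19639e+02 6.30000e-02] 1.198
t 29.47 grasp [490.2 217.5 167.9] psi 2.348 tilt 0.01 w 58.0 F [-0.5 -0.2 -0.8] q [ 0.27  0.44  1.61  0.    1.09 -2.07]
t 29.47 grasp [490.2 217.5 167.9] psi 2.348 tilt 0.01 w 58.0 F [-0.5 -0.2 -0.8] q [ 0.27  0.44  1.61  0.    1.09 -2.07]
shift-first [-4.955  4.604  1.265] turn z -0.03 q6end -1.65
turn-first [-4.965  4.594  1.265] turn z -0.03 q6end -1.65
```

View pics/w13.png

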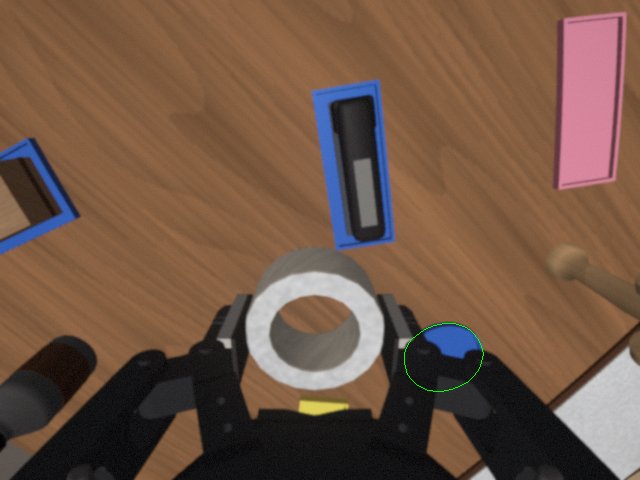

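The tape is held and the dish is hidden behind the gripper. I pass it by 60 mm and measure it from there.

>>> jog_arm --offset '[[-0.86, 0.57, 0], [-0.86, 0.57, 0], [-0.86, 0.57, 0], [-0.86, 0.57, 0], [-0.86, 0.57, 0], [-0.86, 0.57, 0], [-0.86, 0.57, 0], [-0.86, 0.57, 0]]' --rotation '[[0, 0, 0], [0, 0, 0], [0, 0, 0], [0, 0, 0], [0, 0, 0], [0, 0, 0], [0, 0, 0], [0, 0, 0]]' --gripper '[1, 1, 1, 1, 1, 1, 1, 1]'

```text
t: 30.13
position: [540.8, 461.4, 322.5]
tool_rot: [1.191, -2.907, 0.0]
contact_force: [1.5, 0.1, -0.4]
gripper_width: 57.5
gripper_force: 32.7
```

>>> jog_arm --offset '[[0, 0, 0], [0, 0, 0], [0, 0, 0]]' --rotation '[[0, 0, 0], [0, 0, 0], [0, 0, 0]]' --gripper '[1, 1, 1]'

```text
t: 30.38
position: [540.7, 459.7, 322.0]
tool_rot: [1.192, -2.905, 0.001]
contact_force: [-0.4, -0.4, -0.9]
gripper_width: 57.6
gripper_force: 32.7
```

```bash
python3 w.py w14 large_dish,499,420,0; python3 plan.py 499.3,420.2,110,2.35
```

```text
large_dish px [315. 158.] [4.99220e+02 4.18334e+02 1.15000e-01] 0.028
t 30.43 grasp [540.8 459.1 167.7] psi 2.349 tilt 0.06 w 58.1 F [ 0.1 -0.9 -0.1] q [ 0.6   0.75  1.04 -0.    1.35 -1.75]
t 30.43 grasp [540.8 459.1 167.7] psi 2.349 tilt 0.06 w 58.1 F [ 0.1 -0.9 -0.1] q [ 0.6   0.75  1.04 -0.    1.35 -1.75]
shift-first [1.893 0.048 1.923] turn z -0.01 q6end -1.65
turn-first [1.893 0.05  1.923] turn z -0.01 q6end -1.65
```

View pics/w14.png

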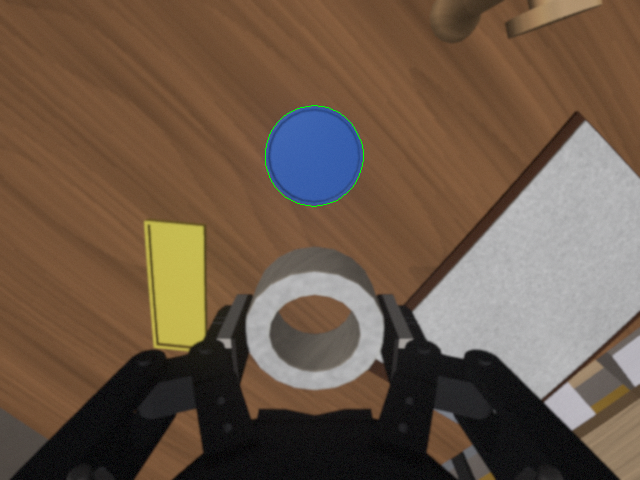

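The dish is at (314,156) with a clean fit. I place the tape.

>>> jog_arm --offset '[[0.6, 0, 0.2], [0.8, 0, 0.4], [0.54, 0, 0.6], [0, 0, 0.6], [0, 0, 0.2], [0, 0, 0], [0, 0, 0]]' --rotation '[[0, 0, 0], [0, 0, 0], [0, 0, 0], [0, 0, 0], [0, 0, 0], [0, 0, 0], [0, 0, 0]]' --gripper '[1, 1, 1, 1, 1, 1, 1]'

```text
t: 31.02
position: [500.1, 418.7, 263.4]
tool_rot: [-1.192, 2.906, 0.0]
contact_force: [0.3, -0.1, -0.2]
gripper_width: 57.3
gripper_force: 32.7
```

```bash
python3 plan.py 499.2,418.3,28.5,2.349
```

```text
t 31.02 grasp [500.2 418.8 108.7] psi 2.349 tilt 0.06 w 57.3 F [ 0.3 -0.1 -0.2] q [ 0.58  0.7   1.32  0.    1.12 -1.77]
shift-first [0.036 0.013 2.673] turn z 0.0 q6end -1.65
turn-first [0.036 0.013 2.673] turn z 0.0 q6end -1.65
```

>>> jog_arm --offset '[[0.03, 0.01, 0.5], [0, 0, 0.6], [0, 0, 0.5], [0, 0, 0.4], [0, 0, 0.3], [0, 0, 0.2], [0, 0, 0.12], [0, 0, 0.05]]' --rotation '[[0, 0, 0], [0, 0, 0], [0, 0, 0], [0, 0, 0], [0, 0, 0], [0, 0, 0], [0, 0, 0], [0, 0, 0]]' --gripper '[1, 1, 1, 1, 1, 1, 1, 1]'

```text
t: 31.68
position: [498.8, 418.7, 182.5]
tool_rot: [-1.194, 2.906, 0.0]
contact_force: [-0.5, -0.5, 2.6]
gripper_width: 58.0
gripper_force: 33.1
```

>>> jog_arm --offset '[[0, 0, 0], [0, 0, 0], [0, 0, 0], [0, 0, 0], [0, 0, 0], [0, 0, 0], [0, 0, -0.2], [0, 0, -0.5]]' --rotation '[[0, 0, 0], [0, 0, 0], [0, 0, 0], [0, 0, 0], [0, 0, 0], [0, 0, 0], [0, 0, 0], [0, 0, 0]]' --gripper '[1, 0.3, 0.2, 0.1, 0, 0, 0, 0]'

```text
t: 32.35
position: [498.0, 418.1, 202.0]
tool_rot: [1.192, -2.902, 0.001]
contact_force: [-0.7, 0.4, 0.9]
gripper_width: 85.8
gripper_force: 0.0
```

>>> jog_arm --offset '[[0, 0, -1], [0, 0, -1], [0, 0, -1], [0, 0, -1], [0, 0, -1], [0, 0, -1], [0, 0, -0.5], [0, 0, 0]]' --rotation '[[0, 0, 0], [0, 0, 0], [0, 0, 0], [0, 0, 0], [0, 0, 0], [0, 0, 0], [0, 0, 0], [0, 0, 0]]' --gripper '[0, 0, 0, 0, 0, 0, 0, 0]'

```text
t: 33.02
position: [498.8, 418.7, 404.0]
tool_rot: [-1.191, 2.898, 0.003]
contact_force: [-0.1, 0.6, 0.6]
gripper_width: 85.4
gripper_force: 0.0
```

```bash
python3 w.py w15 tape_roll,499,418,0 large_dish,499,418,0; python3 - <<'E'
from h import *; from bench import snapshot
a=cv2.imread("pics/w15.png")[60:360,160:480]; s=snapshot("scene")["pixels"][140:380,180:580]
b=cv2.resize(s,(800,480))[:300]
cv2.imwrite("pics/end.png",np.vstack([cv2.resize(s,(500,300)),np.pad(a,((0,0),(0,180),(0,0)))]))
E
```

```text
tape_roll px [314. 202.] [4.99227e+02 4.19488e+02 4.60000e-02] 0.021
large_dish px [314. 200.] [ 5.67333e+02  4.71333e+02 -2.67000e-01] 1.0
t 33.12 grasp [498.6 418.5 244.2] psi 2.35 tilt 0.05 w 85.5 F [-0.8  0.1 -1.3] q [ 0.58  0.58  1.15  0.    1.41 -1.77]
```

View pics/end.png

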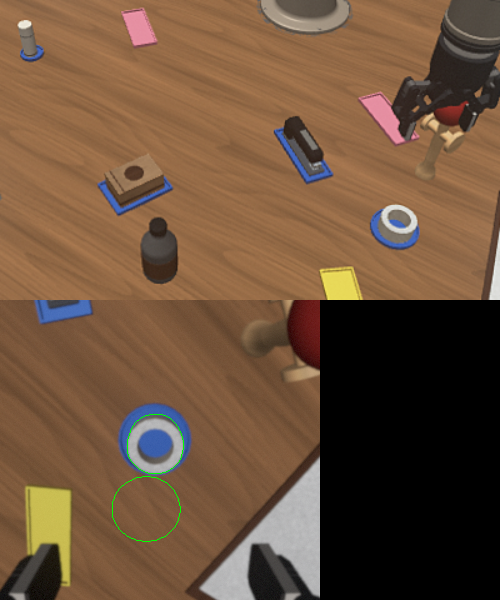

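All four sit in their trays and the can and kendama stand where they were. The lower green circle is a void refit of the covered dish. I hand the job in.

```bash
python3 -c "
from bench import close_job
print(close_job())"
```

```text
the job is handed in; nothing more can be done
None
```

The stapler, band box, tape roll and glue stick are each upright and released in their blue tray or dish, can and kendama still standing in place; handed in at about 33 s of 112 s, no verdict returned.

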